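Hold the power supply against the rear panel for screwing

TASK

Fit the slim power supply into the open computer case and be my third hand: stand it upright on the case floor between the two guide rails, fan end towards the rear panel, slide it up to the panel and press it squarely against the springy gasket with a steady push of about 12 newtons, so that I can drive its four screws. Finish while still holding it pressed like that: do not let go and do not draw back. Do not drop it in or ram it against the case, keep off the mainboard, and leave the screwdriver, the screw dish and the tape dispenser where they are.

Things in the scene. Friction and masses are not known exactly. Their poses are not given: they have to be found in the camera images.
- psu: Slim power supply, loose: bare metal box standing on its narrow side, 40.5 mm thick (x), 150 long (y), 81.5 high (z), 0.5 to 0.8 kg, centre of mass mid-box. Origin: centre of underside. +y end: fan grille, black mains inlet, red switch; -y end: black sockets; green sticker on top near the fan end. Grasp from above across the 40.5 mm at mid-length, TCP 65 mm above the underside.
- psu_fan_end (a point): Point on the power supply at the lower edge of its fan end: on the underside, mid-thickness, 75 mm along +y from psu's origin; same axes as psu.
- case: Computer case, cover off, fixed: steel pan 238 (x) by 250 mm (y), floor top 10 mm above the bench, 10 mm flanges along the x edges, no sides or top. Origin: on the bench under the pan's middle. Rear panel at its +y end (inner face y = +123 mm), black front bezel at its -y end (inner face y = -122 mm), both 97 mm above the bench at most. The supply's bay lies along the -x edge.
- bay (a point): Bay's home point, case axes: on the case floor, midway between the guide rails, at the gasket's unpressed face (in the case x = -85, y = +115, z = 10 mm). +y points at the rear panel, the way to push. Rails run along y from 5 to 115 mm before it, 44.5 mm apart (2 mm play each side), 7 mm high plus lips flared out up to 13 mm. Supply home: fan end's lower edge here or up to 6.5 mm beyond.
- gasket: Black springy gasket frame, 43 wide, 78 high, 8 mm thick, on the rear panel's inside round the opening. Origin: centre of the face that meets the supply, 41 mm above the case floor; case axes. It yields in +y, 1 mm per 4 N, at most 6.5 mm, and springs back; the origin moves with it. The supply's friction on the floor (about 1 to 5 N) adds to the arm's push.
- rear_panel: Thin steel rear panel of the case, on its +y end, 2 mm thick; its origin is that of case.
- board: Green mainboard fixed in the case beside the bay, not to be touched: 170 by 170 mm, origin on the case floor under its middle, case axes; its edge is 12 mm from the supply's side. Its face is 8 mm, parts near the bay up to 34 mm, fan top 47 mm above the case floor.
- screwdriver: Bystander: screwdriver with orange handle, 190 mm long, lying on the bench beyond the case's rear panel.
- screw_dish: Bystander: round steel dish with small screws, 90 mm across, 22 mm high; origin at the centre of its underside.
- tape_dispenser: Bystander: blue tape dispenser, 60 mm by 150 mm, 84 mm high; origin at the centre of its underside.
Mind the look-alikes: they are no part of the job. Leave any yellow look-alike of the psu alone.

How it is judged:
By the outcome, as a careful person would: the job done as asked, in the order asked, and still so for the second after the job is handed in, while the arm keeps its last pose, push and grip.
It also fails if it takes over 58 s, if anything falls off the work surface, if the arm or the gripper's body presses on something with over 40 N, if the wrist force passes 120 N, or if a joint passes its speed limit or range.

ROBOT

A 6-joint arm with a two-finger parallel gripper is mounted at the origin on the work surface. World frame = base frame: x ahead of the robot, y to its left, z up, the work surface at z = 0. Lengths are in m, angles in rad, forces in N, time in s.
With the tool pointing down it reaches from about 0.35 to 0.975 m from the base axis. Payload 4.9 kg.
Tool frame: the origin (TCP) lies between the finger pads, 19 mm behind the fingertips; this is the grasp point; z points along the fingers, y is the line along which they close (so a half turn about z gives the same grasp; the last joint's range is limited). The gripper opens to 85 mm and grips with 20 to 120 N. Pads are 22 mm wide; open, the fingers measure 114 mm over their backs; the gripper's body (76 mm by 85 mm) begins 54 mm behind the grasp point. The pads swing forward as they close: fully open they stand 13 mm farther back than shut.
Start: joints at [0.984, 0.053, 1.613, -0, 1.476, -0.119], TCP at [0.282, 0.558, 0.25] pointing down, gripper open.
Joint ranges: [-3.01, 3.01], [-1.01, 2.22], [0.06, 2.58], [-1.02, 4.17], [0.09, 2.62], [-3.14, 3.14]. Speed limits (rad/s): [2.57, 2.57, 3.14, 3.14, 3.14, 3.14].

INTERFACE

Orientations are given as a rotation vector (axis times angle).
In Python, from station import status, viewer, finish_job gives the robot as it stands.
- The arm moves only by the shell command python3 -m jog 'ROWS' [FORCE]. ROWS is JSON, a list of rows, each a list of 7 numbers: the turn, a rotation vector about the tool's x, y, z each as a share of 5 degrees, from -1 to 1, then the shift along the tool's x, y, z each as a share of 30 mm, from -1 to 1, then the opening, from -1 (shut) to 1 (fully open). A call has 1 to 5 rows; each row shifts and turns the commanded pose from where the row before left it, along the tool's axes as they then stand; what a row does not reach is not made up. A row lasts 1/8 s, in which the tool goes at most 62.5 mm and 10.7 degrees, less where a joint would pass 70% of its speed; a pose out of reach is approached as far as the arm can. A call with a number of a shift or a turn outside -1 to 1 is refused whole. A call with a gripper value outside its range is refused whole. The fingers move at their own pace and stop on an object; FORCE is the grip in N (left out, the last holds). Time passes only in rows, so rows that do not move let the fingers close. It gives the time, the measured TCP pose, the force, the opening and the grip force at its end, in the units of the state.
- status.get_obs(): the state, without advancing time (a new reading comes with each control period).
- viewer.get_image(name): name is "scene" or "side" or "wrist"; returns a dict with "img" (384x512x3 uint8, red, green, blue), "fovy" (degrees; the focal length in pixels is half the picture's height over the tangent of half this angle, whatever the lens; pixels are square), "cx", "cy" (the principal point, pixels), "rvec" (rotation vector, rad) and "tvec" (3), from world to camera coordinates, as OpenCV has them. Camera axes: x right, y down, z forward; pixel columns grow to the right and rows downward; lengths in m; the calibration is good to about 2 mm. A picture is of the moment at which its call begins. There is no depth.
- finish_job(): hands the job in; it is judged then, once.
The state is a dict: "t": time; "q": joint angles; "dq": joint speeds; "effort": joint torques, N m; "tool_pos": TCP position; "tool_rot": TCP orientation; "contact_force": force on the tool from outside, world axes, zero at the start; "wrist_torque": the same for the moment, N m; "opening": finger opening in m; "grip_force": force on a finger pad.
Only numpy, scipy, OpenCV 4.12 (cv2) and the standard library are available. Lean on these libraries where they do the work, as an engineer would, in place of code of your own. Each camera call takes 0.05 s, during which the arm holds its last target. There are 200 camera calls.

## Working session

There is one attempt and no reset: what is moved stays moved. The work goes in short steps, Python scripts to look and compute and a shell command to move; the robot and the scene stay as the last step left them, time stands still between calls to the robot, and variables do not carry over. Pictures are saved under pics/ and viewed, at most 10 in all, crops included, and the job is handed in when it is done.

```bash
mkdir -p pics; cat > h.py <<'E'
import numpy as np, cv2, json
from station import status, viewer, finish_job
def shot(name, fn):
    d=viewer.get_image(name); np.savez('pics/'+fn+'.npz',**d)
    cv2.imwrite('pics/'+fn+'.png',d['img'][:,:,::-1]); return d
def load(fn): return np.load('pics/'+fn+'.npz')
def cam(d):
    f=d['img'].shape[0]/2/np.tan(np.radians(float(d['fovy']))/2)
    K=np.array([[f,0,float(d['cx'])],[0,f,float(d['cy'])],[0,0,1]])
    R=cv2.Rodrigues(np.array(d['rvec'],float))[0]; return K,R,np.array(d['tvec'],float)
def ray(d,uv,z):
    K,R,t=cam(d); c=-R.T@t; r=R.T@np.linalg.inv(K)@[uv[0],uv[1],1]
    return c+r*(z-c[2])/r[2]
def proj(d,P):
    K,R,t=cam(d); p=(K@(R@np.atleast_2d(P).T+t[:,None])).T; return p[:,:2]/p[:,2:]
def crop(fn,x0,y0,x1,y1,s,out):
    im=cv2.imread('pics/'+fn+'.png')[y0:y1,x0:x1]; cv2.imwrite('pics/'+out+'.png',cv2.resize(im,None,fx=s,fy=s,interpolation=cv2.INTER_CUBIC))
E
python3 - <<'E'
from h import *
o=status.get_obs(); print({k:np.round(v,3) for k,v in o.items()})
ims=[shot(n,n+'0')['img'] for n in('scene','side','wrist')]
for n in('scene','side','wrist'):
    d=load(n+'0');K,R,t=cam(d);print(n,-R.T@t,K[0,0],R[2])
cv2.imwrite('pics/a.png',np.hstack(ims[:2])[:,:,::-1][:, :, :].repeat(1,0)[:, :] if 0 else cv2.resize(np.hstack(ims[:2])[:,:,::-1],(800,300)))
E
```

```text
{'t': np.float64(0.0), 'q': array([ 0.984,  0.053,  1.614, -0.   ,  1.476, -0.119]), 'dq': array([ 0.   ,  0.001, -0.   ,  0.001, -0.001, -0.   ]), 'effort': array([-1.0000e-03, -3.9369e+01, -3.7017e+01, -0.0000e+00,  7.0000e-03,
       -0.0000e+00]), 'tool_pos': array([0.282, 0.557, 0.249]), 'tool_rot': array([-7.280e-01, -3.055e+00,  3.000e-03]), 'contact_force': array([0.287, 1.117, 0.814]), 'wrist_torque': array([ 0.058, -0.003, -0.024]), 'grip_force': np.float64(0.0), 'opening': np.float64(0.085)}
scene [ 1.24260488 -0.05744866  0.95686375] 378.41438289261305 [-0.65850195  0.0657066  -0.74970516]
side [ 0.04113908 -0.89134971  0.65199562] 376.1794391860045 [ 0.34584522  0.79910112 -0.4917606 ]
wrist [0.21946797 0.58861434 0.372553  ] 341.74598704205874 [ 0.24213157 -0.12506046 -0.96214977]
```

View pics/scene0.png

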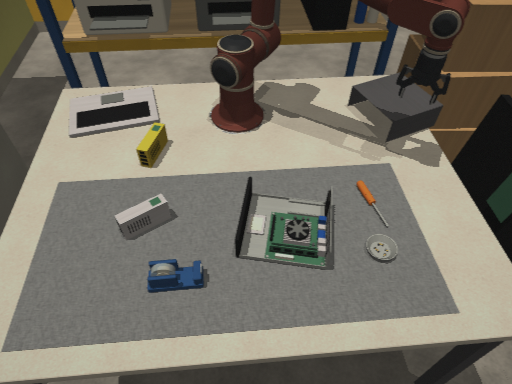

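View pics/side0.png

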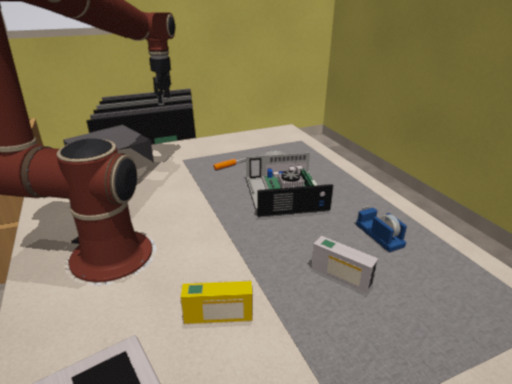

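The grey box in the scene view at (143,216), with its green sticker at (155,201), fits the psu. The yellow box at (152,145) is the look-alike. The case has its bezel at (244,218) and its rear panel at (329,210). I'll confirm in enlarged crops.

```bash
python3 - <<'E'
from h import *
a=cv2.imread('pics/scene0.png');b=cv2.imread('pics/side0.png')
r=lambda im,x0,y0,x1,y1,w,h:cv2.resize(im[y0:y1,x0:x1],(w,h),interpolation=cv2.INTER_CUBIC)
cv2.imwrite('pics/c1.png',np.hstack([r(a,105,185,185,245,400,300),r(b,300,230,380,290,400,300)]))
cv2.imwrite('pics/c2.png',r(a,225,170,345,275,685,600))
E
```

```text
(no output)
```

View pics/c1.png

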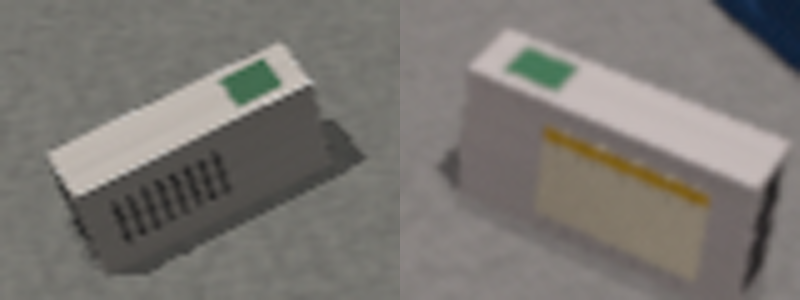

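View pics/c2.png

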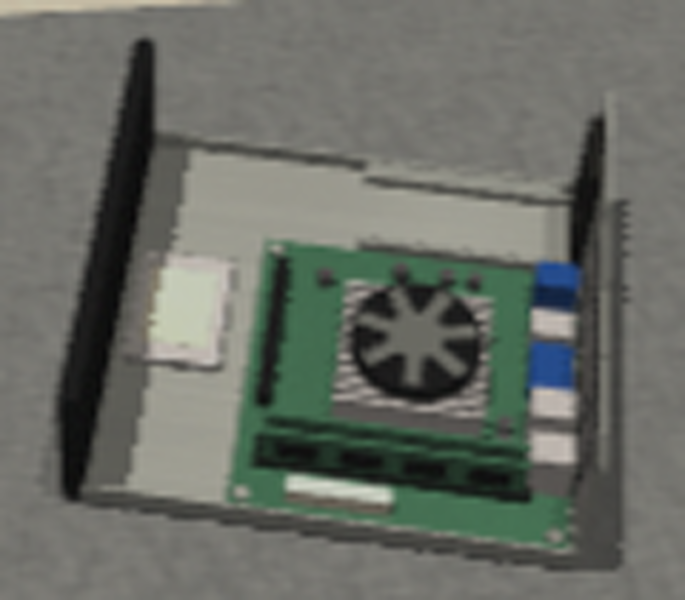

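The grey box stands upright on its narrow side with the green sticker at its fan end (right in the scene view), so it is the psu. The yellow box at (152,145) stays untouched. Next I'll triangulate the psu and case.

```bash
cat > m.py <<'E'
from h import *
from scipy.optimize import least_squares
a=load('scene0');b=load('side0')
# psu top corners (local), pixels
L=np.array([[-.02025,-.075],[.02025,-.075],[-.02025,.075],[.02025,.075]])
c=lambda p,x0,y0,s:np.array([x0,y0])+(np.array(p,float)+.5)/s-.5
pa=c([[48,155],[76,196],[283,42],[314,84]],105,185,5)
pb=c([[390,145],[357,190],[105,28],[70,67]],300,230,5)
for d,p in((a,pa),(b,pb)):
    P=np.array([ray(d,u,.0815)[:2] for u in p]);print(P.round(4).tolist(),np.linalg.norm(P[0]-P[2]),np.linalg.norm(P[0]-P[1]))
def W(v,L,z): 
    cs,s=np.cos(v[2]),np.sin(v[2]);return np.c_[L@np.array([[cs,s],[-s,cs]])+v[:2],np.broadcast_to(z,len(L))]
E
cat > m1.py <<'E'
from m import *
# which local x sign? try both orders in side
for nm,ds in(('scene',[(a,pa)]),('both',[(a,pa),(b,pb[[0,1,2,3]])]),('bothswap',[(a,pa),(b,pb[[1,0,3,2]])])):
    f=lambda v:np.concatenate([(proj(d,W(v,L,.0815))-p).ravel() for d,p in ds])
    r=least_squares(f,[.75,-.35,0]);print(nm,r.x,np.degrees(r.x[2]),np.sqrt(np.mean(r.fun**2)))
# case: scene points; board corners z=.018, bezel inner bottom, flange corners
cp=c([[265,240],[230,497],[572,550],[155,138],[80,492],[615,567]],225,170,5.71)
cl=np.array([[-.05275,np.nan]])
zs=[.018,.018,.018,.01,.01,.01]
print(np.array([ray(a,u,z) for u,z in zip(cp,zs)]).round(4))
E
python3 m1.py
```

```text
[[0.546, -0.3866], [0.5769, -0.3665], [0.4699, -0.2576], [0.5048, -0.2369]] 0.14975355867259998 0.03694049950734871
[[0.5771, -0.3695], [0.5426, -0.3892], [0.5032, -0.2373], [0.4698, -0.2586]] 0.15142037044130474 0.03970448934848023
scene [ 0.52429117 -0.3118894   0.52454555] 30.054245936158413 0.32263989428090134
both [ 0.5243006  -0.31233481  0.54920791] 31.467295094484438 5.488754346162296
bothswap [ 0.5238387  -0.31269631  0.51905959] 29.739923811119183 0.36853465864363677
[[ 0.5195  0.076   0.018 ]
 [ 0.6797  0.0387  0.018 ]
 [ 0.7235  0.203   0.018 ]
 [ 0.4342  0.0229  0.01  ]
 [ 0.6657 -0.0357  0.01  ]
 [ 0.7302  0.2244  0.01  ]]
```

```bash
cat > plan.py <<'E'
# plan.py x y z yaw_deg_of_tool_y : remaining shift in tool-axis units of 30 mm and turn in units of 5 deg
import sys; from h import *
def plan(x,y,z,yaw):
    o=status.get_obs(); R=cv2.Rodrigues(np.array(o['tool_rot'],float))[0]
    d=np.array([x,y,z])-o['tool_pos']; w=np.radians(yaw); Y=np.array([np.cos(w),np.sin(w),0]);Z=np.array([0,0,-1.]);T=np.c_[np.cross(Y,Z),Y,Z]
    print('t',round(float(o['t']),2),'pos',o['tool_pos'].round(4),'yaw',np.degrees(np.arctan2(R[1,1],R[0,1])).round(2),'F',o['contact_force'].round(2),'grip',round(float(o['grip_force']),1),'open',round(float(o['opening']),4))
    print('turn/5deg',(np.degrees(cv2.Rodrigues(R.T@T)[0].ravel())/5).round(3),'shift now axes/30',(R.T@d/.03).round(3),'shift target axes/30',(T.T@d/.03).round(3))
if __name__=='__main__': plan(*map(float,sys.argv[1:]))
E
python3 -m jog '[[0,0,1,0,0,-1,1],[0,0,1,0,0,0,1],[0,0,1,0,0,0,1],[0,0,1,0,0,0,1],[0,0,1,0,0,0,1]]'
python3 -m jog '[[0,0,1,0,0,0,1],[0,0,0.7,0,0,0,1],[0,0,0,-1,0.06,0,1],[0,0,0,-1,0.06,0,1],[0,0,0,-1,0.06,0,1]]'
python3 -m jog '[[0,0,0,-1,0.06,0,1],[0,0,0,-1,0.06,0,1],[0,0,0,-1,0.06,0,1],[0,0,0,-1,0.06,0,1],[0,0,0,-1,0.06,0,1]]'
python3 -m jog '[[0,0,0,-1,0.06,0,1],[0,0,0,-1,0.06,0,1],[0,0,0,-1,0.06,0,1],[0,0,0,-1,0.06,0,1],[0,0,0,-1,0.06,0,1]]'
python3 -m jog '[[0,0,0,-1,0.06,0,1],[0,0,0,-1,0.06,0,1],[0,0,0,-1,0.06,0,1],[0,0,0,-1,0.06,0,1],[0,0,0,0,0,0,1]]'
python3 plan.py .5238 -.3127 .20 29.7
python3 - <<'E'
from h import *
shot('wrist','w1'); crop('w1',0,0,512,384,1.56,'w1b')
E
```

```text
t: 0.78
tool_pos: [0.2817, 0.5576, 0.2794]
tool_rot: [-1.376, -2.824, 0.001]
contact_force: [-0.1, 0.2, -0.0]
opening: 0.0855
grip_force: 0.0
t: 1.4
tool_pos: [0.3313, 0.4815, 0.2795]
tool_rot: [-1.577, -2.717, 0.001]
contact_force: [0.5, 0.6, -0.3]
opening: 0.0854
grip_force: 0.0
t: 2.02
tool_pos: [0.4135, 0.3555, 0.2796]
tool_rot: [-1.578, -2.716, 0.001]
contact_force: [0.9, -0.2, 0.7]
opening: 0.0854
grip_force: 0.0
t: 2.65
tool_pos: [0.4956, 0.2297, 0.2796]
tool_rot: [-1.578, -2.716, 0.001]
contact_force: [0.3, 0.3, -0.4]
opening: 0.0857
grip_force: 0.0
t: 3.28
tool_pos: [0.5615, 0.1286, 0.2794]
tool_rot: [-1.581, -2.714, 0.001]
contact_force: [-0.3, -0.3, -0.7]
opening: 0.0854
grip_force: 0.0
t 3.27 pos [0.5615 0.1286 0.2794] yaw 29.54 F [-0.28 -0.29 -0.7 ] grip 0.0 open 0.0854
turn/5deg [-0.011 -0.004 -0.031] shift now axes/30 [-12.179  -8.345   2.652] shift target axes/30 [-12.155  -8.381   2.648]
```

View pics/w1b.png

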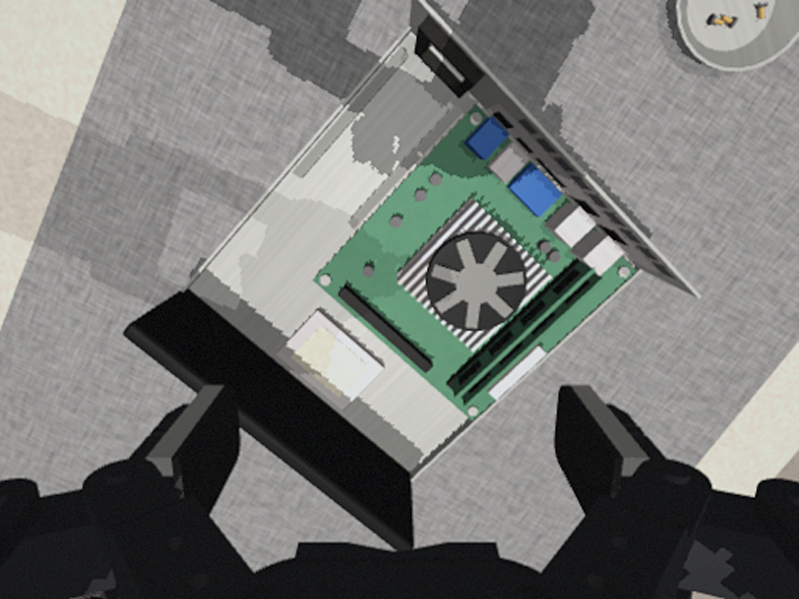

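The wrist view shows the bay clear, with rails starting at about (300,175) and (355,222), the gasket at (445,55), and board corners at (316,281), (470,418) and (640,268). I'll fit the case pose, overlay the model, and check it.

```bash
cat > m2.py <<'E'
from m import *
w=load('w1')
ca=c([[265,240],[230,497],[572,550],[155,138],[80,492]],225,170,5.71)
cw=c([[316,281],[470,418],[640,268],[187,290],[413,478],[698,296]],0,0,1.56)
def loc(by): return np.array([[-.05275,by-.085],[.11725,by-.085],[.11725,by+.085],[-.119,-.122],[.119,-.122],[.119,.125]])
zw=np.array([.018,.018,.018,.02,.02,.097]); za=np.array([.018,.018,.018,.01,.01])
def f(v):
    l=loc(v[3]); return np.concatenate([(proj(a,W(v,l[:5],za))-ca).ravel(),(proj(w,W(v,l,zw))-cw).ravel()])
r=least_squares(f,[.5795,.112,np.radians(-14),.03],loss='soft_l1'); v=r.x
print(v,np.degrees(v[2])); print(f(v).reshape(-1,2).round(1).tolist())
# overlay crop
s=5; x0,y0=115,0
im=cv2.resize(cv2.imread('pics/w1.png')[y0:y0+120,x0:x0+200],None,fx=4,fy=4,interpolation=cv2.INTER_CUBIC)
def line(p,q,z1,z2,col):
    u=proj(w,W(v,np.array([p,q]),np.array([z1,z2]))); u=((u-[x0,y0]+.5)*4-.5).astype(int); cv2.line(im,tuple(map(int,u[0])),tuple(map(int,u[1])),col,1)
for x in(-.10725,-.06275): line([x,0],[x,.110],.017,.017,(0,0,255)); line([x,0],[x,.110],.01,.01,(0,255,255))
line([-.119,-.12],[-.119,.123],.02,.02,(255,0,0)); line([-.05275,.0],[-.05275,.115],.018,.018,(255,0,255))
line([-.1065,.115],[-.0635,.115],.09,.09,(0,255,0)); line([-.1065,.115],[-.0635,.115],.012,.012,(0,255,0))
line([-.119,.123],[.0,.123],.097,.097,(255,255,0))
cv2.imwrite('pics/ov1.png',im)
B=W(v,np.array([[-.085,.115]]),.01)[0]; print('bay',B)
E
python3 m2.py | tail -3
```

```text
[ 0.58117384  0.11156961 -0.24023566  0.0372609 ] -13.764489272697178
[[0.5, -0.3], [-0.3, 1.2], [-0.2, 0.2], [-0.4, 0.6], [0.2, 0.6], [-1.2, -2.1], [3.0, 0.8], [-0.5, 0.1], [-3.9, -0.2], [-0.4, 1.7], [3.0, -0.3]]
bay [0.525977   0.24349121 0.01      ]
```

View pics/ov1.png

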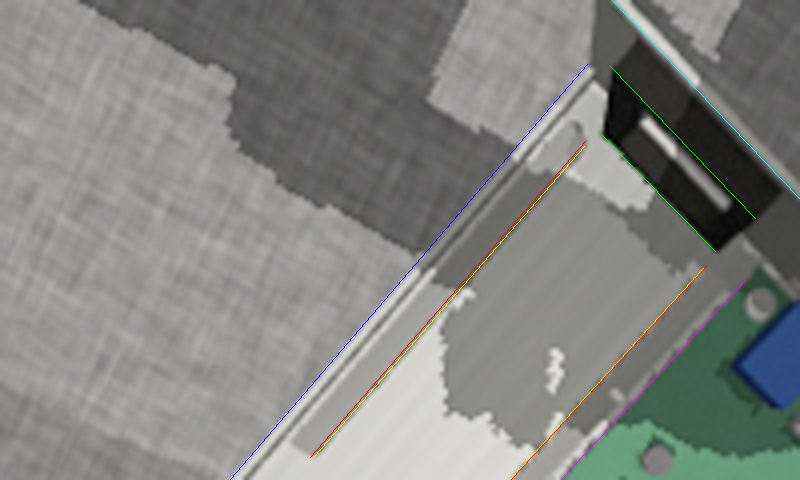

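```bash
python3 -m jog '[[0,0,-0.03,-0.935,-0.645,0.2,1],[0,0,0,-0.935,-0.645,0.2,1],[0,0,0,-0.935,-0.645,0.2,1],[0,0,0,-0.935,-0.645,0.2,1],[0,0,0,-0.935,-0.645,0.2,1]]' >/dev/null
python3 -m jog '[[0,0,0,-0.935,-0.645,0.2,1],[0,0,0,-0.935,-0.645,0.2,1],[0,0,0,-0.935,-0.645,0.2,1],[0,0,0,-0.935,-0.645,0.2,1],[0,0,0,-0.935,-0.645,0.2,1]]' >/dev/null
python3 -m jog '[[0,0,0,-0.935,-0.645,0.2,1],[0,0,0,-0.935,-0.645,0.2,1],[0,0,0,-0.935,-0.645,0.2,1],[0,0,0,0,0,0,1],[0,0,0,0,0,0,1]]' >/dev/null
python3 plan.py .5238 -.3127 .065 29.7
python3 - <<'E'
from m import *
w=shot('wrist','w2'); im=cv2.resize(w['img'][:,:,::-1],None,fx=1.5,fy=1.5)
u=proj(w,W([.5238,-.3127,np.radians(29.74)],L[[0,1,3,2]],.0815)); cv2.polylines(im,[((u+.5)*1.5-.5).astype(np.int32)],True,(0,0,255),1)
cv2.imwrite('pics/w2o.png',im)
E
```

```text
t 5.2 pos [ 0.5245 -0.3102  0.202 ] yaw 29.9 F [0.33 1.02 0.5 ] grip 0.0 open 0.0855
turn/5deg [ 0.004 -0.009  0.04 ] shift now axes/30 [-0.063 -0.063  4.566] shift target axes/30 [-0.06  -0.061  4.566]
[[0.546, -0.3866], [0.5769, -0.3665], [0.4699, -0.2576], [0.5048, -0.2369]] 0.14975355867259998 0.03694049950734871
[[0.5771, -0.3695], [0.5426, -0.3892], [0.5032, -0.2373], [0.4698, -0.2586]] 0.15142037044130474 0.03970448934848023
```

View pics/w2o.png

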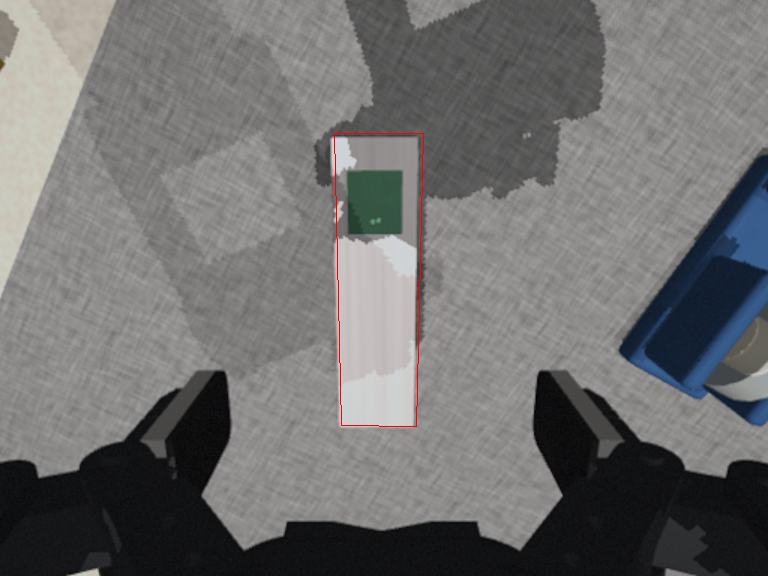

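The box lies within 2–3 px of the prediction; its actual top corners are at (331,136), (419,136), (416,427) and (341,427). I'll refit with this closer view.

```bash
python3 - <<'E' | tail -2
from m import *
w=load('w2'); p=(np.array([[341,427],[416,427],[331,136],[419,136]])+.5)/1.5-.5
f=lambda v:(proj(w,W(v,L,.0815))-p).ravel()
r=least_squares(f,[.52,-.31,.5]);print(r.x,np.degrees(r.x[2]),r.fun.round(1))
from plan import plan
plan(r.x[0],r.x[1],.065,np.degrees(r.x[2]))
E
```

```text
t 5.25 pos [ 0.5246 -0.3101  0.2022] yaw 29.92 F [1.46 0.26 0.37] grip 0.0 open 0.0854
turn/5deg [ 0.005 -0.003 -0.078] shift now axes/30 [-0.09  -0.104  4.572] shift target axes/30 [-0.088 -0.103  4.572]
```

```bash
python3 -m jog '[[0,0,-0.08,-0.09,-0.1,0.8,1],[0,0,0,0,0,0.9,1],[0,0,0,0,0,0.9,1],[0,0,0,0,0,0.9,1],[0,0,0,0,0,0.7,1]]'
python3 -m jog '[[0,0,0,0,0,0.37,1],[0,0,0,0,0,0,1],[0,0,0,0,0,0,-1],[0,0,0,0,0,0,-1],[0,0,0,0,0,0,-1]]' 100
python3 -m jog '[[0,0,0,0,0,0,-1],[0,0,0,0,0,0,-1],[0,0,0,0,0,0,-1],[0,0,0,0,0,0,-1],[0,0,0,0,0,0,-1]]' 100
python3 plan.py .525 -.313 .065 30.3
```

```text
t: 5.88
tool_pos: [0.5232, -0.314, 0.0751]
tool_rot: [-1.563, -2.725, -0.0]
contact_force: [0.6, 1.0, 0.2]
opening: 0.0854
grip_force: 0.0
t: 6.5
tool_pos: [0.5239, -0.3159, 0.0662]
tool_rot: [1.564, 2.722, 0.0]
contact_force: [1.9, -1.2, 1.9]
opening: 0.0394
grip_force: 101.8
t: 7.12
tool_pos: [0.5239, -0.3159, 0.0662]
tool_rot: [1.564, 2.722, -0.0]
contact_force: [1.1, 0.9, 6.4]
opening: 0.039
grip_force: 102.3
t 7.12 pos [ 0.5239 -0.3159  0.0662] yaw 30.24 F [1.1  0.87 6.44] grip 102.3 open 0.039
turn/5deg [ 0.013  0.025 -0.012] shift now axes/30 [0.065 0.079 0.041] shift target axes/30 [0.064 0.08  0.042]
```

```bash
python3 -m jog '[[0,0,0,0,0,-0.1,-1],[0,0,0,0,0,-0.3,-1],[0,0,0,0,0,-0.5,-1],[0,0,0,0,0,-0.7,-1],[0,0,0,0,0,-0.8,-1]]' 100
python3 -m jog '[[0,0,0,0,0,-0.8,-1],[0,0,0,0,0,-0.8,-1],[0,0,0,0,0,-0.7,-1],[0,0,0,0,0,-0.4,-1],[0,0,0,0,0,0,-1]]' 100
python3 -m jog '[[0,0,0.6,0,0,0,-1],[0,0,1,0,0,0,-1],[0,0,1,0,0,0,-1],[0,0,1,0,0,0,-1],[0,0,1,0,0,0,-1]]' 100
python3 -m jog '[[0,0,1,0,0,0,-1],[0,0,1,0,0,0,-1],[0,0,1,0,0,0,-1],[0,0,0.8,0,0,0,-1],[0,0,0.42,0,0,0,-1]]' 100
python3 plan.py .5048 .1568 .216 -13.8
```

```text
t: 7.75
tool_pos: [0.523, -0.3154, 0.1386]
tool_rot: [1.565, 2.724, -0.0]
contact_force: [0.3, -0.3, -5.4]
opening: 0.0391
grip_force: 101.2
t: 8.38
tool_pos: [0.5235, -0.3157, 0.2194]
tool_rot: [1.564, 2.722, -0.001]
contact_force: [-1.1, -0.4, -6.2]
opening: 0.0392
grip_force: 101.2
t: 9.0
tool_pos: [0.5223, -0.3148, 0.216]
tool_rot: [-2.078, -2.352, 0.0]
contact_force: [0.0, -0.2, -6.2]
opening: 0.0391
grip_force: 101.1
t: 9.62
tool_pos: [0.5224, -0.3149, 0.2163]
tool_rot: [-2.472, -1.934, 0.001]
contact_force: [-1.5, -0.5, -6.4]
opening: 0.0394
grip_force: 101.1
t 9.62 pos [ 0.5224 -0.3149  0.2163] yaw -13.93 F [-1.47 -0.51 -6.43] grip 101.1 open 0.0394
turn/5deg [-0.029 -0.013 -0.025] shift now axes/30 [15.12  -4.354  0.036] shift target axes/30 [ 1.5129e+01 -4.3200e+00  9.0000e-03]
```

```bash
python3 -m jog '[[0,0,0,0.5,-0.144,0,-1],[0,0,0,0.88,-0.25,0,-1],[0,0,0,0.88,-0.25,0,-1],[0,0,0,0.88,-0.25,0,-1],[0,0,0,0.88,-0.25,0,-1]]' 100 >/dev/null
python3 -m jog '[[0,0,0,0.88,-0.25,0,-1],[0,0,0,0.88,-0.25,0,-1],[0,0,0,0.88,-0.25,0,-1],[0,0,0,0.88,-0.25,0,-1],[0,0,0,0.88,-0.25,0,-1]]' 100 >/dev/null
python3 -m jog '[[0,0,0,0.88,-0.25,0,-1],[0,0,0,0.88,-0.25,0,-1],[0,0,0,0.88,-0.25,0,-1],[0,0,0,0.88,-0.25,0,-1],[0,0,0,0.88,-0.25,0,-1]]' 100 >/dev/null
python3 -m jog '[[0,0,0,0.88,-0.25,0,-1],[0,0,0,0.88,-0.25,0,-1],[0,0,0,0.5,-0.144,0,-1],[0,0,0,0,0,0,-1],[0,0,0,0,0,0,-1]]' 100
python3 plan.py .5048 .1568 .216 -13.8
python3 - <<'E' | tail -1
from m2 import *
w=shot('wrist','w3'); im=cv2.resize(w['img'][:,:,::-1],None,fx=1.5,fy=1.5)
o=status.get_obs(); R=cv2.Rodrigues(np.array(o['tool_rot'],float))[0]; T=np.array(o['tool_pos'])
def pl(P,col,cl): cv2.polylines(im,[((proj(w,P)+.5)*1.5-.5).astype(np.int32)],cl,col,1)
# psu predicted from hand: top 16.5-1.2mm above TCP; centre +2.3 mm along tool x
B=lambda zz:np.array([T+R@[.0023+sy*.075,sx*.02025,zz] for sx,sy in((-1,-1),(1,-1),(1,1),(-1,1))])
pl(B(-.0155),(0,0,255),True); pl(B(.066)[2:],(0,0,255),False)
for x in(-.10725,-.06275): pl(W(v,np.array([[x,0],[x,.110]]),.017),(0,255,255),False)
pl(W(v,np.array([[-.1065,.115],[-.0635,.115],[-.0635,.115],[-.1065,.115]]),np.array([.012,.012,.09,.09])),(0,255,0),True)
pl(W(v,np.array([[-.119,-.12],[-.119,.123]]),.02),(255,0,0),False)
cv2.imwrite('pics/w3o.png',im); print(np.degrees(v[2]))
E
```

```text
t: 12.12
tool_pos: [0.5061, 0.1545, 0.2179]
tool_rot: [2.473, 1.937, -0.001]
contact_force: [-0.1, -1.0, -5.9]
opening: 0.0394
grip_force: 101.5
t 12.12 pos [0.5061 0.1545 0.2179] yaw -13.84 F [-0.1  -1.   -5.92] grip 101.5 open 0.0394
turn/5deg [ 0.     0.007 -0.009] shift now axes/30 [ 0.064 -0.062  0.062] shift target axes/30 [ 0.064 -0.062  0.062]
-13.764489272697178
```

View pics/w3o.png

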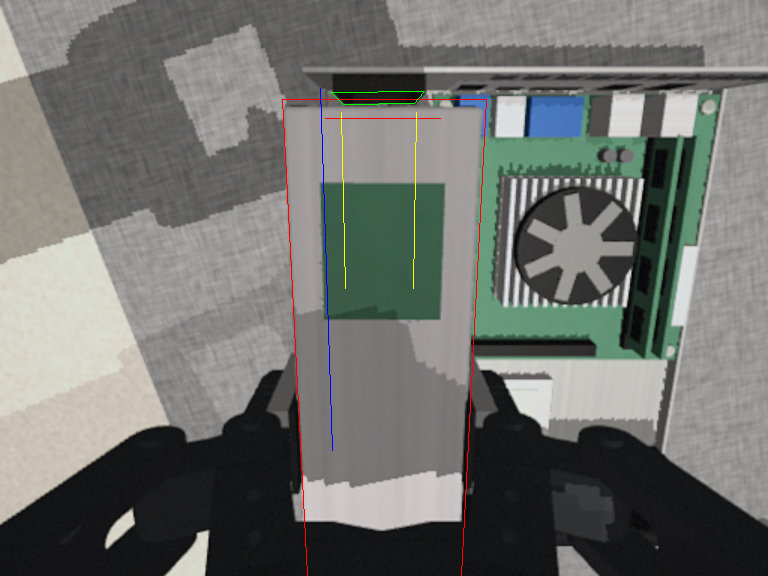

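The held box at its top edge spans (283,107) to (482,107), and its taper differs slightly from the prediction, so it may be pitched a little. I'll check from the two fixed cameras with overlays.

```bash
cat > ov.py <<'E'
import sys; from m2 import *
def ov(tag,off=.0023,zt=-.0155):
    o=status.get_obs(); R=cv2.Rodrigues(np.array(o['tool_rot'],float))[0]; T=np.array(o['tool_pos']); out=[]
    for n in('scene','side'):
        d=shot(n,n+tag); ctr=proj(d,T)[0].astype(int); x0,y0=ctr-[50,45]; S=4
        im=cv2.resize(d['img'][y0:y0+100,x0:x0+100,::-1],None,fx=S,fy=S,interpolation=cv2.INTER_CUBIC)
        def pl(P,col,cl): cv2.polylines(im,[((proj(d,P)-[x0,y0]+.5)*S-.5).astype(np.int32)],cl,col,1)
        B=lambda zz:np.array([T+R@[off+sy*.075,sx*.02025,zz] for sx,sy in((-1,-1),(1,-1),(1,1),(-1,1))])
        pl(B(zt),(0,0,255),True); pl(B(zt+.0815),(0,128,255),True)
        for x in(-.10725,-.06275): pl(W(v,np.array([[x,0],[x,.110]]),.017),(0,255,255),False)
        pl(W(v,np.array([[-.1065,.115],[-.0635,.115],[-.0635,.115],[-.1065,.115]]),np.array([.012,.012,.09,.09])),(0,255,0),True)
        out.append(im)
    cv2.imwrite('pics/'+tag+'.png',np.hstack(out))
E
python3 -c "
from ov import *; ov('o4')" >/dev/null
```

```text
(no output)
```

View pics/o4.png

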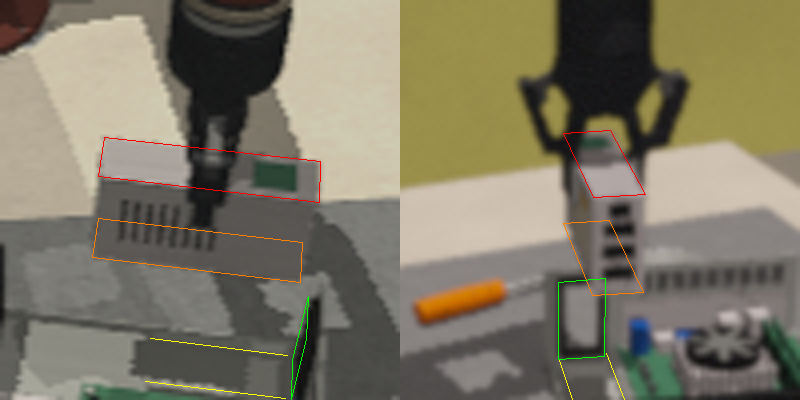

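No visible pitch from outside: the top face and underside match the outline to about 1 px, so the wrist mismatch is calibration. I'll lower the box now.

```bash
python3 -m jog '[[0,0,0,0.06,-0.06,0.3,-1],[0,0,0,0,0,0.7,-1],[0,0,0,0,0,0.8,-1],[0,0,0,0,0,0.8,-1],[0,0,0,0,0,0.6,-1]]' 100 
python3 -m jog '[[0,0,0,0,0,0.4,-1],[0,0,0,0,0,0.3,-1],[0,0,0,0,0,0.15,-1],[0,0,0,0,0,0,-1],[0,0,0,0,0,0,-1]]' 100
python3 plan.py .5048 .1568 .0762 -13.8
```

```text
t: 12.9
tool_pos: [0.5044, 0.1566, 0.12]
tool_rot: [-2.473, -1.936, 0.003]
contact_force: [-0.4, -0.0, -6.3]
opening: 0.0399
grip_force: 101.5
t: 13.52
tool_pos: [0.5057, 0.157, 0.0971]
tool_rot: [2.473, 1.937, 0.002]
contact_force: [0.1, -0.8, -5.5]
opening: 0.0391
grip_force: 101.5
t 13.53 pos [0.5057 0.157  0.0971] yaw -13.85 F [ 0.1  -0.83 -5.47] grip 101.5 open 0.0391
turn/5deg [ 0.015 -0.006 -0.01 ] shift now axes/30 [-0.014 -0.027  0.698] shift target axes/30 [-0.014 -0.026  0.698]
```

```bash
python3 -m jog '[[0,0,0,0,-0.02,0.1,-1],[0,0,0,0,0,0.1,-1],[0,0,0,0,0,0.1,-1],[0,0,0,0,0,0,-1]]' 100 | grep -E 'pos|force'
python3 -m jog '[[0,0,0,0,0,0.1,-1],[0,0,0,0,0,0.07,-1],[0,0,0,0,0,0,-1]]' 100| grep -E 'pos|force'
python3 -m jog '[[0,0,0,0,0,0.07,-1],[0,0,0,0,0,0.05,-1],[0,0,0,0,0,0,-1]]' 100| grep -E 'pos|force'
```

```text
tool_pos: [0.5042, 0.157, 0.0869]
contact_force: [-1.1, -0.6, -6.3]
grip_force: 101.5
tool_pos: [0.5043, 0.157, 0.082]
contact_force: [-0.6, 0.1, -5.5]
grip_force: 101.5
tool_pos: [0.5044, 0.157, 0.0785]
contact_force: [-0.3, -0.2, -6.9]
grip_force: 101.5
```

```bash
for i in 1; do :; done
python3 -m jog '[[0,0,0,0,0,0.03,-1],[0,0,0,0,0,0.02,-1],[0,0,0,0,0,0,-1]]' 100| grep -E 'pos|force'
python3 -m jog '[[0,0,0,0,0,0.02,-1],[0,0,0,0,0,0,-1]]' 100| grep -E 'pos|force'
python3 plan.py .5048 .1568 .0762 -13.8
```

```text
tool_pos: [0.5045, 0.157, 0.0772]
contact_force: [0.2, -0.3, -5.8]
grip_force: 101.5
tool_pos: [0.5045, 0.157, 0.0765]
contact_force: [-0.0, -0.6, -6.1]
grip_force: 101.5
t 15.4 pos [0.5045 0.157  0.0765] yaw -13.85 F [-0.03 -0.58 -6.14] grip 101.5 open 0.0393
turn/5deg [-0.002  0.001 -0.011] shift now axes/30 [-0.005  0.013  0.012] shift target axes/30 [-0.005  0.013  0.012]
```

```bash
python3 -m jog '[[0,0,0,0,0,0.02,-1],[0,0,0,0,0,0,-1]]' 100| grep -E 'pos|force'
python3 -m jog '[[0,0,0,0,0,0.02,-1],[0,0,0,0,0,0,-1]]' 100| grep -E 'pos|force'
python3 -m jog '[[0,0,0,0,0,0.02,-1],[0,0,0,0,0,0,-1]]' 100| grep -E 'pos|force'
python3 plan.py .5048 .1568 .0762 -13.8
```

```text
tool_pos: [0.5046, 0.1571, 0.0762]
contact_force: [0.1, 0.3, -3.8]
grip_force: 101.9
tool_pos: [0.5048, 0.1571, 0.0762]
contact_force: [-3.2, -0.2, 0.5]
grip_force: 102.5
tool_pos: [0.5051, 0.1572, 0.0762]
contact_force: [-3.9, -1.2, 5.8]
grip_force: 103.2
t 16.15 pos [0.5051 0.1572 0.0762] yaw -13.84 F [-3.95 -1.21  5.82] grip 103.2 open 0.0395
turn/5deg [ 0.007 -0.002 -0.009] shift now axes/30 [-0.014 -0.006  0.   ] shift target axes/30 [-0.014 -0.006  0.   ]
```

The box touches the floor at TCP z = 0.0762, as expected. I'll ease off the load and slide towards the gasket in small steps.

```bash
cat > st.py <<'E'
from h import *
o=status.get_obs(); R=cv2.Rodrigues(np.array(o['tool_rot'],float))[0]; v=[.58117,.11157,np.radians(-13.764)]
e=np.array([-np.sin(v[2]),np.cos(v[2])]); n=np.array([e[1],-e[0]]); d=np.array(o['tool_pos'])[:2]-v[:2]; F=np.array(o['contact_force'])
print('t %.2f  local x %.2f y %.2f z %.2f mm | F across %.1f push %.1f z %.1f |yaw %.2f tilt %s torque %s'%(o['t'],d@n*1e3,d@e*1e3,o['tool_pos'][2]*1e3,F[:2]@n,F[:2]@e,F[2],np.degrees(np.arctan2(R[1,1],R[0,1])),np.degrees(R[:2,2]).round(2),np.round(R.T@o['wrist_torque'],2)))
E
python3 -m jog '[[0,0,0,0,0,-0.02,-1],[0,0,0,0,0,0,-1]]' 100 >/dev/null; python3 st.py
python3 -m jog '[[0,0,0,0.05,0,0,-1],[0,0,0,0.05,0,0,-1],[0,0,0,0,0,0,-1]]' 100 >/dev/null; python3 st.py
python3 -m jog '[[0,0,0,0.05,0,0,-1],[0,0,0,0.05,0,0,-1]]' 100 >/dev/null; python3 st.py
```

```text
t 16.40  local x -84.80 y 26.14 z 76.18 mm | F across -2.7 push -1.1 z 4.9 |yaw -13.85 tilt [0.06 0.01] torque [ 0.77 -0.33 -0.02]
t 16.77  local x -84.16 y 28.97 z 76.23 mm | F across 0.1 push -2.9 z 5.3 |yaw -13.84 tilt [ 0.14 -0.04] torque [ 0.29 -0.57 -0.06]
t 17.02  local x -84.10 y 31.79 z 76.24 mm | F across -0.1 push -3.3 z 5.4 |yaw -13.85 tilt [ 0.14 -0.06] torque [ 0.21 -0.66 -0.05]
```

```bash
python3 -m jog '[[0,0,0,0.05,0,-0.02,-1],[0,0,0,0.03,0,0,-1]]' 100 >/dev/null; python3 st.py
python3 -m jog '[[0,0,0,0.04,0,0,-1],[0,0,0,0,0,0,-1]]' 100 >/dev/null; python3 st.py
python3 -m jog '[[0,0,0,0.03,0,0,-1],[0,0,0,0,0,0,-1]]' 100 >/dev/null; python3 st.py
python3 -m jog '[[0,0,0,0.03,0,0,-1],[0,0,0,0,0,0,-1]]' 100 >/dev/null; python3 st.py
```

```text
t 17.27  local x -84.71 y 34.35 z 76.25 mm | F across 0.4 push -2.9 z 3.5 |yaw -13.85 tilt [ 0.07 -0.02] torque [-0.01 -0.61 -0.05]
t 17.52  local x -84.98 y 35.69 z 76.22 mm | F across 1.0 push -2.6 z 3.6 |yaw -13.85 tilt [0.04 0.  ] torque [-0.01 -0.47 -0.05]
t 17.77  local x -85.10 y 36.52 z 76.22 mm | F across 0.3 push -2.8 z 5.4 |yaw -13.85 tilt [0.02 0.  ] torque [ 0.06 -0.62 -0.09]
t 18.02  local x -85.17 y 37.38 z 76.22 mm | F across 0.2 push -3.4 z 5.9 |yaw -13.85 tilt [ 0.01 -0.  ] torque [ 0.15 -0.62 -0.05]
```

```bash
python3 -m jog '[[0,0,0,0.03,0,0,-1],[0,0,0,0,0,0,-1]]' 100 >/dev/null; python3 st.py
python3 -m jog '[[0,0,0,0.03,0,0,-1],[0,0,0,0,0,0,-1]]' 100 >/dev/null; python3 st.py
python3 -m jog '[[0,0,0,0.03,0,0,-1],[0,0,0,0,0,0,-1]]' 100 >/dev/null; python3 st.py
```

```text
t 18.27  local x -85.22 y 38.28 z 76.20 mm | F across 0.5 push -3.4 z 5.6 |yaw -13.85 tilt [-0. -0.] torque [ 0.13 -0.62 -0.08]
t 18.52  local x -85.24 y 39.13 z 76.20 mm | F across 0.0 push -3.1 z 5.7 |yaw -13.85 tilt [-0.01 -0.01] torque [ 0.12 -0.74 -0.07]
t 18.77  local x -85.21 y 39.67 z 76.20 mm | F across 0.6 push -5.5 z 5.7 |yaw -13.84 tilt [-0.02 -0.05] torque [ 0.14 -0.82 -0.12]
```

Contact came at about y = 39.1, with sliding friction of about 3.2 N. I'll press on until the arm's push is about 15 N, which puts about 12 N (3 mm) on the gasket.

```bash
python3 -m jog '[[0,0,0,0.03,0,0,-1],[0,0,0,0,0,0,-1]]' 100 >/dev/null; python3 st.py
python3 -m jog '[[0,0,0,0.03,0,0,-1],[0,0,0,0,0,0,-1]]' 100 >/dev/null; python3 st.py
python3 -m jog '[[0,0,0,0.02,0,0,-1],[0,0,0,0,0,0,-1]]' 100 >/dev/null; python3 st.py
```

```text
t 19.02  local x -85.18 y 40.17 z 76.20 mm | F across 0.6 push -7.2 z 6.4 |yaw -13.83 tilt [-0.04 -0.11] torque [ 0.22 -1.03 -0.14]
t 19.27  local x -85.17 y 40.64 z 76.20 mm | F across 0.2 push -8.5 z 7.7 |yaw -13.83 tilt [-0.06 -0.16] torque [ 0.24 -1.23 -0.18]
t 19.52  local x -85.17 y 40.92 z 76.17 mm | F across -0.7 push -10.2 z 7.7 |yaw -13.82 tilt [-0.08 -0.2 ] torque [ 0.17 -1.34 -0.17]
```

```bash
python3 -m jog '[[0,0,0,0.03,0,0,-1],[0,0,0,0,0,0,-1]]' 100 >/dev/null; python3 st.py
python3 -m jog '[[0,0,0,0.03,0,0,-1],[0,0,0,0,0,0,-1],[0,0,0,0,0,0,-1]]' 100 >/dev/null; python3 st.py
```

```text
t 19.77  local x -85.13 y 41.43 z 76.19 mm | F across -0.3 push -12.3 z 8.1 |yaw -13.82 tilt [-0.1  -0.25] torque [ 0.26 -1.56 -0.21]
t 20.15  local x -85.16 y 41.92 z 76.17 mm | F across -0.7 push -14.1 z 8.7 |yaw -13.82 tilt [-0.12 -0.29] torque [ 0.23 -1.72 -0.18]
```

```bash
python3 -m jog '[[0,0,0,0.015,0,0,-1],[0,0,0,0,0,0,-1],[0,0,0,0,0,0,-1]]' 100 >/dev/null; python3 st.py
python3 -m jog '[[0,0,0,0,0,0,-1],[0,0,0,0,0,0,-1],[0,0,0,0,0,0,-1],[0,0,0,0,0,0,-1]]' 100 >/dev/null; python3 st.py
python3 -c "
from ov import *; ov('o5',.0008,-.0153)" >/dev/null
```

```text
t 20.52  local x -85.13 y 42.13 z 76.22 mm | F across -0.7 push -15.4 z 9.7 |yaw -13.82 tilt [-0.13 -0.32] torque [ 0.32 -1.91 -0.19]
t 21.02  local x -85.13 y 42.10 z 76.19 mm | F across -0.5 push -14.6 z 10.0 |yaw -13.82 tilt [-0.13 -0.33] torque [ 0.23 -1.87 -0.17]
```

View pics/o5.png

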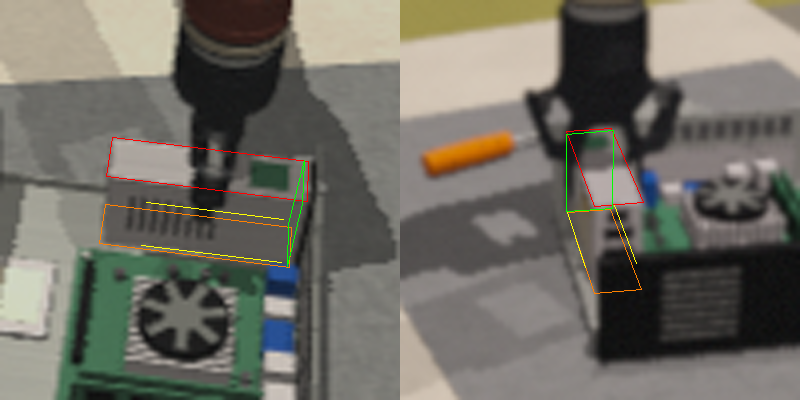

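The box stands between the rails, upright and flush with the gasket (scene crop: top at about (110–310, 138–200)). The arm's push is steady at about 15 N. That leaves about 12 N on the gasket, which is compressed about 2.95 mm.

```bash
python3 -c "
from station import finish_job; print(finish_job())"
```

```text
the job is handed in; nothing more can be done
None
```

The power supply stands between the rails with its fan end against the gasket, and I handed the job in with the arm still holding it there, pushing about 15 N: about 12 N on the gasket and the rest lost to floor friction.

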